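# Index the marker filling shuttle past its eccentric lock

### The arm

A 6-joint arm with a two-finger parallel gripper is mounted at the origin on a cart in front of the work surface, level with it; the furniture and walls round the work are solid. World frame = base frame: x ahead of the robot, y to its left, z up, the work surface at z = 0. Lengths are in m, angles in rad, forces in N, time in s.
With the tool pointing down it reaches from about 0.375 to 0.925 m from the base axis. Payload 5.7 kg.
Tool frame: the origin (TCP) lies midway between the tips of the shut fingers; the grasp point (between the pads) lies 19 mm behind it; z points along the fingers, y is the direction in which the jaws open and shut (so a half turn about z gives the same grasp; the last joint's range is limited). The gripper opens to 85 mm and grips with 20 to 120 N. Pads are 22 mm wide; open, the fingers measure 114 mm over their backs; the gripper's body (76 mm by 85 mm) begins 54 mm behind the grasp point. The pads swing forward as they close: fully open they stand 13 mm farther back than shut.
Start: joints at [-1.233, 0.359, 1.51, -0, 1.272, -0.115], TCP at [0.262, -0.54, 0.231] pointing down, gripper open.
Joint ranges: [-2.97, 2.97], [-1.01, 2.36], [0.21, 2.38], [-0.96, 4.11], [0.2, 2.71], [-2.98, 2.98]. Speed limits (rad/s): [2.39, 2.39, 3.14, 3.14, 3.14, 3.14].

### API

Orientations are given as a rotation vector (axis times angle).
In Python, from bench import arm gives the robot as it stands.
- The arm moves only by the tool send_rows, never from a script. Its argument "motion" is a list of rows, each a list of 7 numbers: the shift along the tool's x, y, z in m, then the turn, a rotation vector about the tool's x, y, z in units of 6 degrees (1.0 is 6 degrees), then the opening in per cent of the stroke, from 0 (shut) to 100 (fully open). A call has 1 to 5 rows; each row is the pose to reach, as a shift and turn from the pose commanded when the call began, along the tool's axes at that moment; what a row does not reach only later rows make up. A row lasts 1/12 s, in which the tool goes at most 41.7 mm and 7.16 degrees, less where a joint would pass 70% of its speed; a pose out of reach is approached as far as the arm can. A call with a gripper value outside its range is refused whole. The fingers move at their own pace and stop on an object; the grip force is fixed at half the most. Time passes only in rows, so rows that repeat a pose let the fingers close. It gives the time, the measured TCP pose, the force and the opening at its end, in the units of the state.
- arm.observe(): the state, without advancing time (a new reading comes with each control period).
- arm.capture(name): name is "scene" or "side" or "wrist"; returns the picture (420x560x3 uint8, red, green, blue); there is no depth.
- arm.camera_model(name): a dict with "fx", "fy", "cx", "cy" (pixels), "eye" and "orientation" of the camera in the world. Camera axes: x right, y up, looking along -z (the intrinsics and any distortion apply to the point x, -y, -z); pixel columns grow to the right and rows downward; lengths in m; the calibration is good to about 2 mm. The wrist camera is an equidistant fisheye: a pixel r from the principal point sees the ray r / f radians off the axis. A picture is of the moment at which its call begins: read the wrist's pose just before it. camera_model takes no time and is no camera call; for the wrist camera it gives the pose at the moment of the call.
- arm.finish_job(): hands the job in, once; it reports no verdict.
The state is a dict: "clock": time; "qpos": joint angles; "qvel": joint speeds; "joint_efforts": joint torques, N m; "tool_pos": TCP position; "tool_rot": TCP orientation; "ft_force": force on the tool from outside, world axes, zero at the start; "moment": the same for the moment, N m; "grip_width": opening from 0.0 (shut) to 1.0 (fully open).
Only numpy, scipy, OpenCV 4.12 (cv2) and the standard library are available. Lean on these libraries where they do the work, as an engineer would, in place of code of your own. Each camera call takes 0.05 s, during which the arm holds its last target.

### The job

The slide with the four markers is held at its loading end by the eccentric cam. Swing the cam's lever clockwise all the way round so that the low point faces the slide, push the slide fully home under the needles (the blue paddle is there for that), then swing the lever all the way back so that the cam locks the slide there. Do it all by pushing with the fingers: lift nothing, keep your hands off the markers so that they stand in their nest, and leave the things round about alone.

Things in the scene. Friction and masses are not known exactly. Their poses are not given: they have to be found in the camera images.
- shuttle: filling shuttle, aluminium bed 300 x 92 x 10 mm fixed to the table (place and yaw vary). Origin: on the table under the slide's centre line, beside the cam. +x = forward (the slide's way, from the paddle to the needle head; to the robot's left, up to 9 degrees off), +y = to the cam's side, towards the robot. Bed x -92 to 208, y -46 to 46 mm; an ear at x -39 to 39, y to 100 mm carries the cam
- slide (a joint): slide (follower), m along the shuttle's +x: 0 = loading end (start), 0.068 = home at the front stop. About 3 N moves it; it stays where left. Cam high: its dog is stopped after about 7 mm. Cam at its low point: the dog passes. At home the dog lies just past the cam, so the cam turned high again locks it from behind
- push_face (a point): middle of the rear face of the slide's upright blue push paddle, 70 mm above the table; the face looks to the shuttle's -x. Paddle 50 mm wide (y), 10 mm thick, from 20 to 95 mm high. Moves with the slide; at the start at shuttle x -92, y 0 mm
- cam (a joint): eccentric cam, rad, grows clockwise seen from above. 0 = high side to the slide, locked (start 0 to 0.3); 3.14 = low point to the slide; stops at 0 and 3.2. The dog passes only beyond about 2.6. Friction 0.22 N m (4 N at the post); stays where left. In the shuttle's frame the lever points at 198 degrees minus the joint value: at 0 backward and a little over the slide, then outward, at 3.14 forward
- cam_axis (a point): the cam's vertical turning axis, 40 mm above the table (shuttle x 0, y 61 mm). Steel disc of radius 22 mm, its centre 9 mm off the axis, red dot on its high side; disc and lever arm lie 26 to 46 mm above the table, the bolt head to 51 mm
- cam_grip (a point): a point inside the lever's upright red post, 76 mm above the table and 55 mm from the cam axis. The post is 16 mm across and stands from 45 to 100 mm above the table, free all round
- dog (a point): centre of the steel dog on top of the slide that meets the cam's edge: 16 mm long (x), 60 mm (y), 26 to 39 mm above the table. Moves with the slide
- head (a point): centre of the needle head's manifold bar, 180 mm above the table; bar 84 mm (x) by 26 mm (y) by 24 mm high at shuttle x 118 to 202 mm, on a column 200 mm tall behind the slide, at shuttle y -47 to -63 mm. Beyond it, to the left, the fixed hoses of the filling machine arch to 300 mm above the table: pass over them at 400 mm or more
- row_marker_1: marker 1 of the row of four standing loosely in the slide's white nest, 14 mm across, 118 mm tall, top about 140 mm above the table (nest 44 mm high, 36 mm wide, pockets 20 mm apart, 22 mm deep); number 4 is nearest the needle head. Origin: centre of its foot; z along it. Not to be lifted
- row_marker_2: marker 2 of the row of four standing loosely in the slide's white nest, 14 mm across, 118 mm tall, top about 140 mm above the table (nest 44 mm high, 36 mm wide, pockets 20 mm apart, 22 mm deep); number 4 is nearest the needle head. Origin: centre of its foot; z along it. Not to be lifted
- row_marker_3: marker 3 of the row of four standing loosely in the slide's white nest, 14 mm across, 118 mm tall, top about 140 mm above the table (nest 44 mm high, 36 mm wide, pockets 20 mm apart, 22 mm deep); number 4 is nearest the needle head. Origin: centre of its foot; z along it. Not to be lifted
- row_marker_4: marker 4 of the row of four standing loosely in the slide's white nest, 14 mm across, 118 mm tall, top about 140 mm above the table (nest 44 mm high, 36 mm wide, pockets 20 mm apart, 22 mm deep); number 4 is nearest the needle head. Origin: centre of its foot; z along it. Not to be lifted
- needle_1 (a point): tip of needle 1 on the head, 142 mm above the table; marker 1 stands under it when the slide is home
- needle_2 (a point): tip of needle 2 on the head, 142 mm above the table; marker 2 stands under it when the slide is home
- needle_3 (a point): tip of needle 3 on the head, 142 mm above the table; marker 3 stands under it when the slide is home
- needle_4 (a point): tip of needle 4 on the head, 142 mm above the table; marker 4 stands under it when the slide is home
- black_bottle: black ink bottle, 44 mm across, 90 mm tall; loose on the table, origin at the centre of its underside; to be left alone
- brass_weight: brass check weight, 28 mm across, 46 mm tall; loose on the table, origin at the centre of its underside; to be left alone
- green_cap: green marker cap lying down, 18 x 40 x 20 mm; loose on the table, origin at the centre of its underside; to be left alone
- black_cap: black marker cap lying down, 18 x 40 x 20 mm; loose on the table, origin at the centre of its underside; to be left alone
- tweezers: steel tweezers lying down, 10 x 125 x 12 mm; loose on the table, origin at the centre of its underside; to be left alone

How it is judged:
On the way, in this order (a step that is already met when the one before it is completed fails the run):
1. the cam is turned to its low point while the slide is still at its loading end (value of joint cam above 2.8 rad and value of joint slide below 0.012 m), for 0.2 s.
2. the slide is pushed fully home with the cam still at its low point (value of joint slide above 0.064 m and value of joint cam above 2.5 rad), for 0.2 s.
3. the cam is turned back high and locks the slide (value of joint slide above 0.064 m and value of joint cam below 0.3 rad), for 0.2 s.
At the end, for the whole second after the job is handed in: The slide is home (within 4 mm of its front stop), the cam is back at its high side (less than 0.3 rad from its locked stop), both at rest, and each marker stands upright (within 0.12 rad) on the floor of its pocket, within 8 mm of the line below its needle (all of step 3 and angle between each of row_marker_1, row_marker_2, row_marker_3, row_marker_4's own z axis and vertical below 0.12 rad and height (world z) of each of row_marker_1, row_marker_2, row_marker_3, row_marker_4 below 0.027 m and horizontal distance between row_marker_1 and needle_1 below 0.008 m and horizontal distance between row_marker_2 and needle_2 below 0.008 m and horizontal distance between row_marker_3 and needle_3 below 0.008 m and horizontal distance between row_marker_4 and needle_4 below 0.008 m and velocity of joint slide between -0.005 and 0.005 m/s and velocity of joint cam between -0.05 and 0.05 rad/s); the robot touches nothing.
It fails at once if a marker in the nest is lifted or carried (foot more than 10 mm above its pocket floor) (height (world z) of any of row_marker_1, row_marker_2, row_marker_3, row_marker_4 above 0.032 m).
It fails at once if a marker in the nest is tipped (more than 0.35 rad) (angle between any of row_marker_1, row_marker_2, row_marker_3, row_marker_4's own z axis and vertical above 0.35 rad).
It fails at once if a finger or the arm presses on a marker in the nest (over 1 N) (contact force between any of the fingers, the arm and row_marker_1 above 1 N or contact force between any of the fingers, the arm and row_marker_2 above 1 N or contact force between any of the fingers, the arm and row_marker_3 above 1 N or contact force between any of the fingers, the arm and row_marker_4 above 1 N).
It fails at once if the arm or the gripper's body, in place of the fingers, presses on the shuttle (over 5 N) (contact force between the arm and shuttle above 5 N).
It fails at once if one of the loose things on the table is moved (more than 20 mm) (distance of any of black_bottle, brass_weight, green_cap, black_cap, tweezers from where it was at the start of the episode above 0.02 m).
It also fails if it takes over 70 s, if anything falls off the work surface, if the arm or the gripper's body presses on something with over 40 N, if the wrist force passes 120 N, or if a joint passes its speed limit or range.

## Working session

There is one attempt and no reset: what is moved stays moved. The work goes in short steps, Python scripts to look and compute and a tool call to move; the robot and the scene stay as the last step left them, time stands still between calls to the robot, and variables do not carry over. Pictures are saved under pics/ and viewed, and the job is handed in when it is done.

Besides the shell and the picture viewer there is one more tool, called after "Emit:" as a command line: name --pt "numbers of a row" for each row, then --argument value for the rest. send_rows: Moves the arm, as the interface text tells. Its arguments: {"type":"object","properties":{"motion":{"type":"array","items":{"type":"array","items":{"type":"number"}}}},"required":["motion"]}

```bash
mkdir -p pics; ls; python3 - <<'E'
from bench import arm
import cv2
print(arm.observe())
for n in("scene","side"):
    im=arm.capture(n); cv2.imwrite(f"pics/{n}0.png",im[:,:,::-1]); print(n,arm.camera_model(n))
E
```

```text
pics
{'clock': 0.0, 'qpos': array([-1.23309256e+00,  3.59530539e-01,  1.51145969e+00, -3.29500620e-05,
        1.27250092e+00, -1.15107308e-01]), 'qvel': array([ 3.96278635e-05, -1.33789597e-03, -2.71290068e-03, -8.09792093e-04,
        1.48554072e-03, -1.34557155e-04]), 'joint_efforts': array([ 1.74886260e-03, -5.27604067e+01, -2.78626245e+01,  2.74427357e-04,
        1.33856060e-02, -1.73778875e-05]), 'tool_pos': array([ 0.26224276, -0.53888   ,  0.23042802]), 'tool_rot': array([-3.05957919e+00, -7.04805055e-01,  3.80146068e-04]), 'ft_force': array([-0.46588675,  0.73485819, -0.5519526 ]), 'moment': array([ 0.04008634,  0.02430581, -0.00093483]), 'grip_width': 1.0036934309526984}
scene {'fx': 466.0070668904932, 'fy': 466.0070668904932, 'cx': 276.3731288830964, 'cy': 206.11435911299628, 'eye': array([0.19243922, 0.48722166, 0.80501036]), 'orientation': array([ 0.24952443, -1.02407209, -2.53148592])}
side {'fx': 399.8180298265042, 'fy': 399.8180298265042, 'cx': 287.18400048727955, 'cy': 201.92111645762148, 'eye': array([ 0.09083587, -0.73476478,  0.69024122]), 'orientation': array([ 0.90020638, -0.25955398, -0.50076105])}
```

View pics/scene0.png

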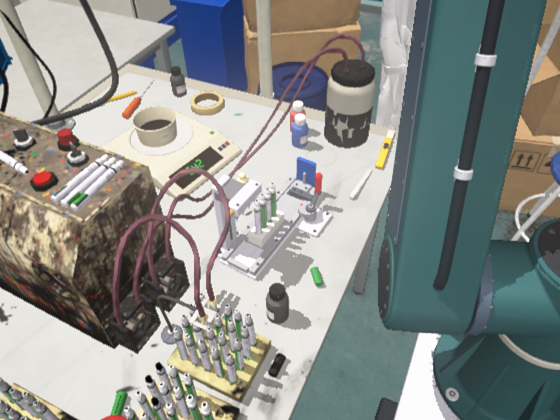

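View pics/side0.png

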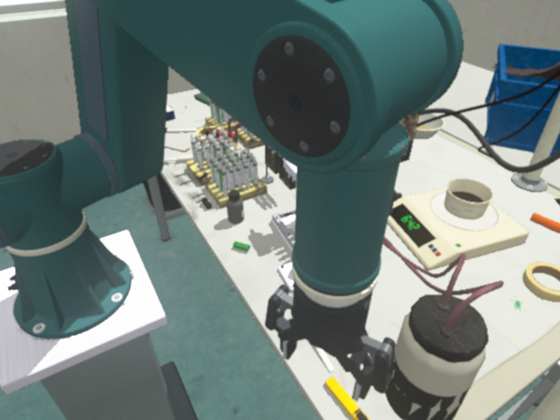

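The scene camera shows the shuttle at about (215-330, 155-275): paddle at (306,168), red post at (318,183). The arm hides it from the side camera. I'll enlarge the crop.

```bash
python3 - <<'E'
import cv2
im=cv2.imread("pics/scene0.png")
c=im[140:290,195:395]; cv2.imwrite("pics/crop0.png",cv2.resize(c,None,fx=4,fy=4,interpolation=cv2.INTER_CUBIC))
E
```

```text
(no output)
```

View pics/crop0.png

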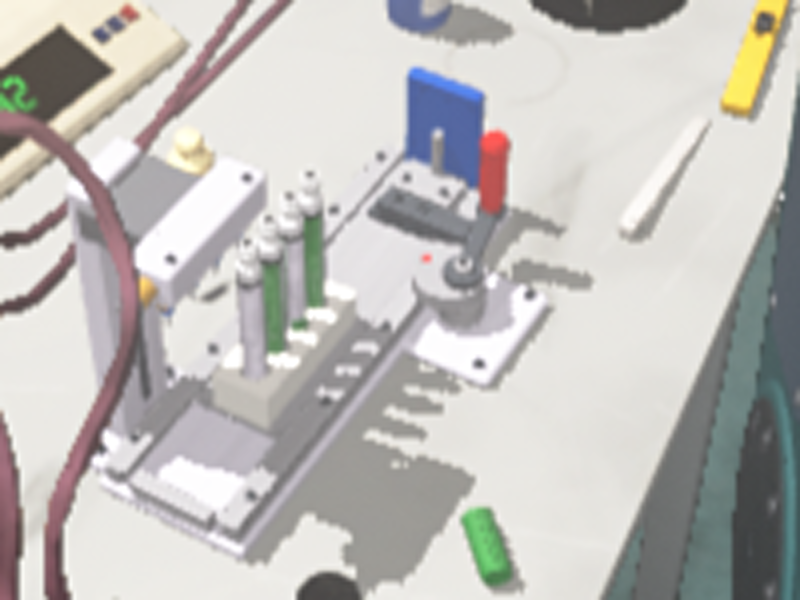

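```bash
cat >h.py <<'E'
import numpy as np
from scipy.spatial.transform import Rotation as R
def proj(cm,P):
    p=(np.asarray(P)-cm['eye'])@R.from_rotvec(cm['orientation']).as_matrix()
    return np.stack([cm['cx']+cm['fx']*p[...,0]/-p[...,2],cm['cy']-cm['fy']*p[...,1]/-p[...,2]],-1)
def S2W(pose,P):
    x,y,a=pose[:3];P=np.asarray(P,float);c,s=np.cos(a),np.sin(a)
    return np.stack([x+c*P[...,0]-s*P[...,1],y+s*P[...,0]+c*P[...,1],P[...,2]],-1)
E
python3 - <<'E'
from bench import arm
from h import *
from scipy.optimize import least_squares
cm=arm.camera_model("scene")
P=np.array([[0,61,51],[-82,-25,95],[-82,25,95],[-39,100,10],[39,100,10],[208,46,10],[208,-46,10],[0,0,0]])/1000
px=np.array([[463,265],[408,75],[482,98],[549,293],[490,380],[240,547],[97,474],[495,140]])/4+[195,140]
def f(v):
    Q=P.copy();L=np.radians(198)-v[3];Q[-1]=[.055*np.cos(L),.061+.055*np.sin(L),.098]
    return (proj(cm,S2W(v,Q))-px).ravel()
r=least_squares(f,[.5,-.1,1.57,.1],loss='soft_l1')
print(r.x,np.degrees(r.x[2]));print(f(r.x).reshape(-1,2).round(1))
E
```

```text
[ 0.50566322 -0.21523708  1.4439006   0.09865075] 82.72941046199797
[[ 0.2 -1. ]
 [-0.  -1.2]
 [ 0.   0.2]
 [ 0.8  0.3]
 [-0.6  0.1]
 [-0.4  0.7]
 [-0.   0.5]
 [ 0.1 -0.7]]
```

```bash
cat >>h.py <<'E'
POSE=[0.50566,-0.21524,1.4439]
def back(cm,px,z):
    M=R.from_rotvec(cm['orientation']).as_matrix()
    d=M@np.array([(px[0]-cm['cx'])/cm['fx'],-(px[1]-cm['cy'])/cm['fy'],-1]);t=(z-cm['eye'][2])/d[2];return cm['eye']+t*d
def W2S(P,pose=POSE):
    c,s=np.cos(pose[2]),np.sin(pose[2]);d=np.asarray(P,float)-[pose[0],pose[1],0]
    return np.array([c*d[0]+s*d[1],-s*d[0]+c*d[1],P[2]])
E
python3 - <<'E'
from bench import arm
from h import *
cm=arm.camera_model("scene")
c=lambda u,v:(195+u/4,140+v/4)
for n,p,z in [("pin base",c(438,176),.03),("pin top z60",c(438,130),.06),("pintop z80",c(438,130),.08),("greencap",c(488,545),.01),("yellow",c(190,160),.0),("bottle",(276,318),.0),("jar base",(347,140),.0),("jar top .2",(352,70),.2),("white stick top",c(705,122),.0),("stick bot",c(630,233),0),("knife",(380,165),0),("m4top",c(247,245),.14),("m1top",c(310,175),.14),("bluecap",(299,140),0)]:
    w=back(cm,p,z);print(n,w.round(3),(W2S(w)*1000).round())
for s in [(-54,22),(-54,15),(-118,0),(-42,100)]:
    print(s,S2W(POSE,np.array([*s,0])/1000))
E
```

```text
pin base [ 0.494 -0.287  0.03 ] [-73.   3.  30.]
pin top z60 [ 0.498 -0.295  0.06 ] [-80.  -2.  60.]
pintop z80 [ 0.489 -0.274  0.08 ] [-60.   9.  80.]
greencap [ 0.37  -0.059  0.01 ] [137. 154.  10.]
yellow [ 0.656 -0.266  0.   ] [ -32. -155.    0.]
bottle [0.408 0.059 0.   ] [260. 131.   0.]
jar base [ 0.467 -0.531  0.   ] [-319.   -1.    0.]
jar top .2 [ 0.481 -0.555  0.2  ] [-340.  -18.  200.]
white stick top [ 0.367 -0.435  0.   ] [-236.  109.    0.]
stick bot [ 0.379 -0.318  0.   ] [-118.  113.    0.]
knife [ 0.353 -0.466  0.   ] [-268.  120.    0.]
m4top [ 0.519 -0.091  0.14 ] [125.   2. 140.]
m1top [ 0.512 -0.151  0.14 ] [ 65.   2. 140.]
bluecap [ 0.589 -0.477  0.   ] [-249. -116.    0.]
(-54, 22) [ 0.47700287 -0.26602158  0.        ]
(-54, 15) [ 0.48394658 -0.26690747  0.        ]
(-118, 0) [ 0.49072639 -0.33229122  0.        ]
(-42, 100) [ 0.4011487  -0.24424669  0.        ]
```

Emit:
send_rows --pt "0.03 -0.015 0 1.1 0 0 0"

```text
clock: 0.18
tool_pos: [0.2791, -0.5135, 0.2315]
tool_rot: [-2.954, -0.675, 0.043]
ft_force: [-0.2, 0.9, -0.7]
grip_width: 0.882
```

I put that turn on the wrong axis (a 6.6° tilt in free air), so I'm undoing it.

Emit:
send_rows --pt "0.03 -0.015 0 -1.1 0 0 0" --pt "0.03 -0.015 0 -1.1 0 0 0"

```text
clock: 0.35
tool_pos: [0.3029, -0.4755, 0.2238]
tool_rot: [-3.041, -0.704, 0.002]
ft_force: [-1.3, 3.5, -1.7]
grip_width: 0.604
```

```bash
cat >>h.py <<'E'
def st(target=None,yaw=None):
    from bench import arm
    s=arm.observe();M=R.from_rotvec(s['tool_rot']).as_matrix()
    print('t',s['clock'],'W',s['tool_pos'].round(4),'S',(W2S(s['tool_pos'])*1000).round(1),'F',s['ft_force'].round(1),'g',round(s['grip_width'],2),'xang',np.degrees(np.arctan2(M[1,0],M[0,0])).round(2),'z',M[:,2].round(3))
    if target is not None:
        d=S2W(POSE,np.array(target)/1000)-s['tool_pos'];print('tool shift',(M.T@d).round(4))
    return s
E
python3 -c "
from h import *
st((-50,20,200))"
```

```text
t 0.35 W [ 0.3029 -0.4755  0.2238] S [-283.8  168.2  223.8] F [-1.3  3.5 -1.7] g 0.6 xang 26.05 z [-0.006  0.02  -1.   ]
tool shift [ 0.2522 -0.1134  0.027 ]
```

Emit:
send_rows --pt "0.035 -0.016 0 0 0 1.1 0" --pt "0.07 -0.032 0 0 0 2.2 0" --pt "0.105 -0.048 0 0 0 3.3 0" --pt "0.14 -0.063 0 0 0 4.4 0" --pt "0.175 -0.079 0 0 0 5.5 0"

```text
clock: 0.77
tool_pos: [0.4264, -0.3377, 0.2326]
tool_rot: [-3.135, 0.2, 0.001]
ft_force: [1.1, -0.6, 0.2]
grip_width: 0.004
```

```bash
python3 -c "
from h import *
st((-50,20,200))"
```

```text
t 0.7667 W [ 0.4264 -0.3377  0.2326] S [-131.5   63.1  232.6] F [ 1.1 -0.6  0.2] g 0.0 xang -7.29 z [-0.     0.001 -1.   ]
tool shift [ 0.0431 -0.0815  0.0327]
```

Emit:
send_rows --pt "0.02 -0.03 0.01 0 0 0 0" --pt "0.035 -0.06 0.025 0 0 0 0" --pt "0.043 -0.08 0.033 0 0 0 0" --pt "0.043 -0.08 0.033 0 0 0 0"

```text
clock: 1.1
tool_pos: [0.4783, -0.2602, 0.1977]
tool_rot: [-3.132, 0.184, 0.005]
ft_force: [-0.2, -0.1, -0.1]
grip_width: -0.001
```

```bash
python3 -c "
from h import *
from bench import arm
import cv2
st((-50,20,120))
a=arm.capture('scene')[130:300,190:400];b=arm.capture('wrist');c=arm.capture('side')
cv2.imwrite('pics/s1.png',cv2.resize(a,None,fx=3.5,fy=3.5,interpolation=2)[:,:,::-1])
cv2.imwrite('pics/w1.png',b[:,:,::-1]);cv2.imwrite('pics/d1.png',c[:,:,::-1])
"
```

```text
t 1.1 W [ 0.4783 -0.2602  0.1977] S [-48.1  21.4 197.7] F [-0.2 -0.1 -0.1] g -0.0 xang -6.73 z [-0.003  0.004 -1.   ]
tool shift [0.0017 0.0022 0.0777]
```

View pics/s1.png

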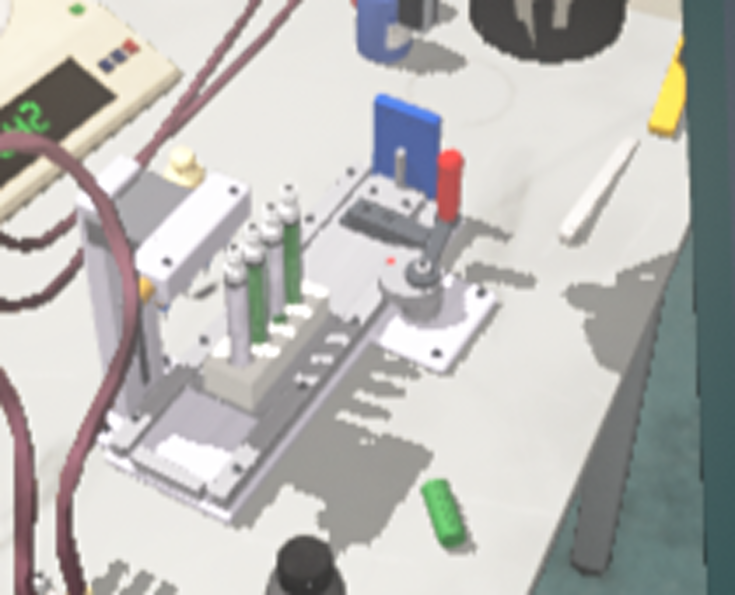

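View pics/w1.png

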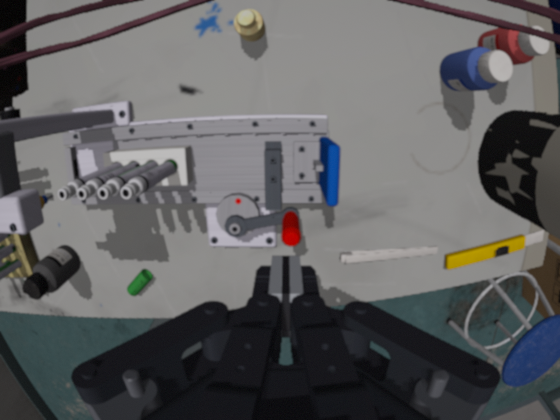

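View pics/d1.png

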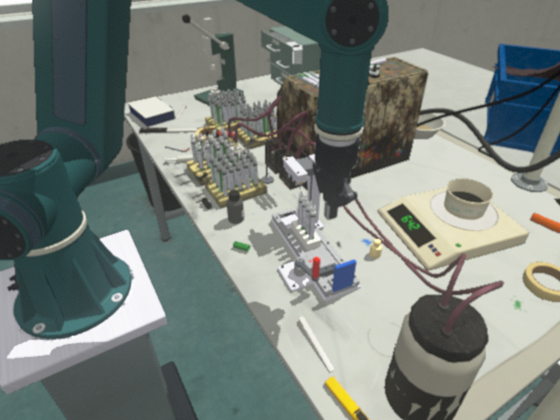

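```bash
python3 -c "
from h import *
from bench import arm
s=st((-50,20,120))
for n in('scene','side'): print(n,proj(arm.camera_model(n),s['tool_pos']))
print(arm.camera_model('wrist'))
import cv2
cv2.imwrite('pics/s2.png',arm.capture('scene')[:,:,::-1])
"
```

```text
t 1.25 W [ 0.478  -0.2652  0.1999] S [-53.1  21.2 199.9] F [ 0.4 -0.2 -0.6] g -0.0 xang -6.89 z [-0.001 -0.    -1.   ]
tool shift [ 0.0012 -0.0031  0.0799]
scene [309.49967235 134.16782071]
side [330.32410836 217.71160616]
{'fx': 325.19226210127806, 'fy': 325.19226210127806, 'cx': 285.4199589289025, 'cy': 209.24578421810702, 'eye': array([ 0.55590357, -0.27333369,  0.34217603]), 'orientation': array([-0.23324968,  0.26272602, -1.67534811])}
```

View pics/s2.png

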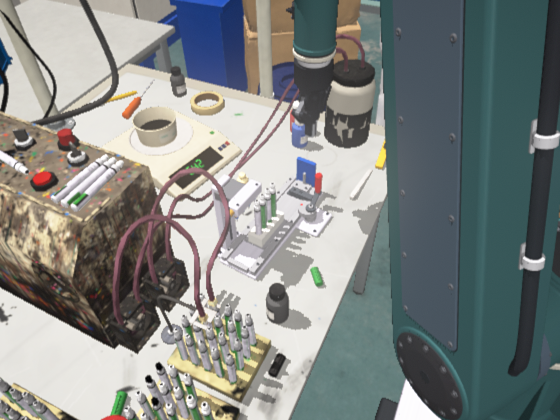

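Emit:
send_rows --pt "0.001 -0.002 0.04 0 0 0 0" --pt "0.001 -0.002 0.075 0 0 0 0" --pt "0.001 -0.002 0.075 0 0 0 0" --pt "0.001 -0.002 0.075 0 0 0 0"

```text
clock: 1.63
tool_pos: [0.4776, -0.2634, 0.1242]
tool_rot: [-3.134, 0.193, 0.006]
ft_force: [-0.1, 0.0, 0.0]
grip_width: -0.002
```

```bash
python3 -c "
from h import *
from bench import arm
import cv2
st((-50,20,75))
a=arm.capture('scene')[130:280,210:410];c=arm.capture('side')[160:310,230:430]
cv2.imwrite('pics/s3.png',cv2.resize(np.vstack([a,c]),None,fx=2,fy=2,interpolation=2)[:,:,::-1])
"
```

```text
t 1.6333 W [ 0.4776 -0.2634  0.1242] S [-51.4  21.7 124.2] F [-0.1  0.   0. ] g -0.0 xang -7.03 z [-0.003  0.002 -1.   ]
tool shift [ 0.0019 -0.0013  0.0492]
```

View pics/s3.png

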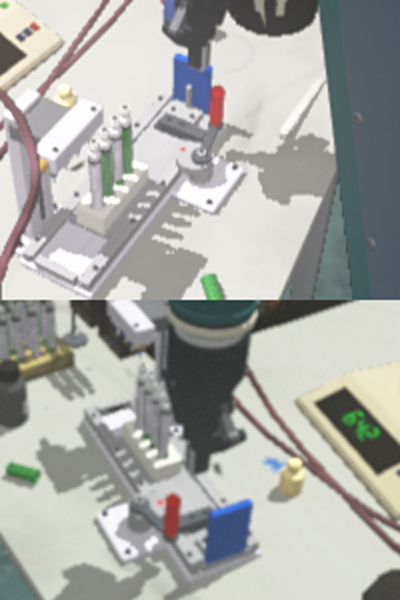

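Emit:
send_rows --pt "0.002 -0.001 0.03 0 0 0 0" --pt "0.002 -0.001 0.049 0 0 0 0" --pt "0.002 -0.001 0.049 0 0 0 0" --pt "0.002 -0.001 0.049 0 0 0 0"

```text
clock: 2.07
tool_pos: [0.4819, -0.2632, 0.0773]
tool_rot: [3.135, -0.191, 0.001]
ft_force: [0.7, -0.2, 0.1]
grip_width: 0.002
```

```bash
cat >>h.py <<'E'
def arc(phis,r=.055):
    "tool shifts for cam-circle positions at shuttle angles phis (deg)"
    s=st();M=R.from_rotvec(s['tool_rot']).as_matrix()
    q=W2S(s['tool_pos']);print('now phi',np.degrees(np.arctan2(q[1]-.061,q[0])).round(1),'r',np.hypot(q[0],q[1]-.061).round(4))
    for p in phis:
        a=np.radians(p);d=S2W(POSE,np.array([r*np.cos(a),.061+r*np.sin(a),.075]))-s['tool_pos'];print(p,(M.T@d).round(4))
E
python3 -c "
from h import *
arc([215,207,199,191,183,175,167,159,151])"
```

```text
t 2.0667 W [ 0.4819 -0.2632  0.0773] S [-50.5  17.5  77.3] F [ 0.7 -0.2  0.1] g 0.0 xang -6.95 z [ 0.001 -0.001 -1.   ]
now phi -139.3 r 0.0667
215 [-0.0119 -0.0055  0.0023]
207 [-0.0185 -0.0016  0.0023]
199 [-0.0256  0.0013  0.0023]
191 [-0.033   0.0033  0.0023]
183 [-0.0407  0.0042  0.0023]
175 [-0.0483  0.004   0.0023]
167 [-0.0559  0.0027  0.0023]
159 [-0.0632  0.0005  0.0023]
151 [-0.0702 -0.0028  0.0023]
```

Emit:
send_rows --pt "-0.012 -0.005 0.002 0 0 0 0" --pt "-0.018 -0.002 0.002 0 0 0 0" --pt "-0.025 0.001 0.002 0 0 0 0" --pt "-0.033 0.003 0.002 0 0 0 0" --pt "-0.033 0.003 0.002 0 0 0 0"

```text
clock: 2.48
tool_pos: [0.4484, -0.2626, 0.0758]
tool_rot: [3.134, -0.191, 0.004]
ft_force: [0.1, 0.6, -0.5]
grip_width: 0.0
```

```bash
python3 -c "
from h import *
arc([183,175,167,159,151,143])
from bench import arm
import cv2
a=arm.capture('scene')[130:280,210:410];c=arm.capture('side')[160:310,230:430]
cv2.imwrite('pics/s4.png',cv2.resize(np.vstack([a,c]),None,fx=2,fy=2,interpolation=2)[:,:,::-1])
"
```

```text
t 2.4833 W [ 0.4484 -0.2626  0.0758] S [-54.2  50.8  75.8] F [ 0.1  0.6 -0.5] g 0.0 xang -6.97 z [ 0.002 -0.002 -1.   ]
now phi -169.3 r 0.0552
183 [-0.0074  0.0007  0.0007]
175 [-0.015   0.0005  0.0007]
167 [-0.0226 -0.0007  0.0007]
159 [-0.0299 -0.003   0.0007]
151 [-0.0369 -0.0063  0.0007]
143 [-0.0433 -0.0105  0.0006]
```

View pics/s4.png

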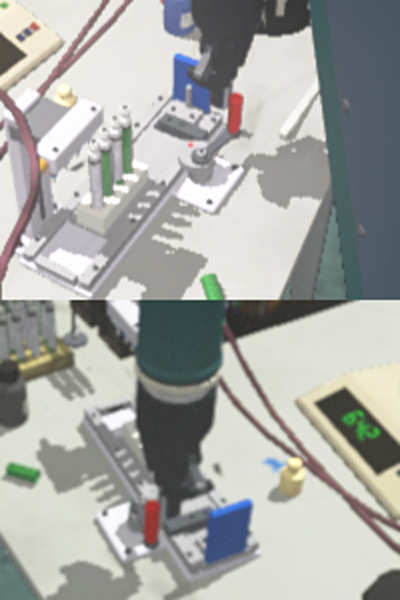

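The lever is following the fingers. I'll carry on round the arc.

Emit:
send_rows --pt "-0.0075 0.0005 0.0005 0 0 0 0" --pt "-0.015 0.0005 0.0005 0 0 0 0" --pt "-0.0225 -0.0005 0.0005 0 0 0 0" --pt "-0.03 -0.003 0.0005 0 0 0 0" --pt "-0.037 -0.0065 0.0005 0 0 0 0"

```text
clock: 3.0
tool_pos: [0.4147, -0.2524, 0.0746]
tool_rot: [3.133, -0.19, 0.008]
ft_force: [11.0, 2.5, -0.9]
grip_width: 0.005
```

```bash
python3 -c "
from h import *
arc([143,135,127,119,111,103])"
```

```text
t 3.0 W [ 0.4147 -0.2524  0.0746] S [-48.4  85.6  74.6] F [11.   2.5 -0.9] g 0.01 xang -6.95 z [ 0.005 -0.003 -1.   ]
now phi 153.1 r 0.0542
143 [-0.0085 -0.0045 -0.0005]
135 [-0.0143 -0.0096 -0.0005]
127 [-0.0193 -0.0154 -0.0005]
119 [-0.0234 -0.0218 -0.0006]
111 [-0.0266 -0.0288 -0.0006]
103 [-0.0288 -0.0361 -0.0006]
```

Emit:
send_rows --pt "-0.0085 -0.0045 0 0 0 0 0" --pt "-0.0145 -0.0095 0 0 0 0 0" --pt "-0.0195 -0.0155 0 0 0 0 0" --pt "-0.0235 -0.022 0 0 0 0 0" --pt "-0.0265 -0.029 0 0 0 0 0"

```text
clock: 3.42
tool_pos: [0.3906, -0.2198, 0.0742]
tool_rot: [3.133, -0.19, 0.004]
ft_force: [2.6, -4.7, 0.3]
grip_width: -0.0
```

```bash
python3 -c "
from h import *
arc([103,95,87,79,71,63])
from bench import arm
import cv2
a=arm.capture('scene')[130:280,210:410];c=arm.capture('side')[160:310,230:430]
cv2.imwrite('pics/s5.png',cv2.resize(np.vstack([a,c]),None,fx=2,fy=2,interpolation=2)[:,:,::-1])
"
```

```text
t 3.4167 W [ 0.3906 -0.2198  0.0742] S [-19.1 113.6  74.2] F [ 2.6 -4.7  0.3] g -0.0 xang -6.94 z [ 0.002 -0.003 -1.   ]
now phi 109.9 r 0.056
103 [-0.0009 -0.0067 -0.0008]
95 [-0.0021 -0.0143 -0.0008]
87 [-0.0022 -0.0219 -0.0009]
79 [-0.0012 -0.0296 -0.0009]
71 [ 0.0008 -0.037  -0.0009]
63 [ 0.0039 -0.044  -0.0009]
```

View pics/s5.png

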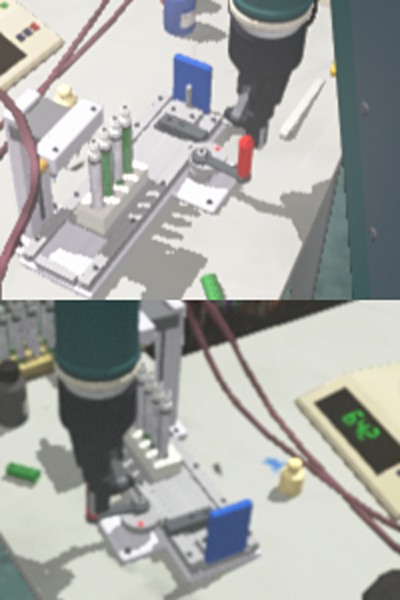

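Emit:
send_rows --pt "-0.001 -0.0065 -0.0005 0 0 0 0" --pt "-0.002 -0.0145 -0.0005 0 0 0 0" --pt "-0.002 -0.022 -0.0005 0 0 0 0" --pt "-0.001 -0.0295 -0.0005 0 0 0 0" --pt "0.001 -0.037 -0.0005 0 0 0 0"

```text
clock: 3.93
tool_pos: [0.3937, -0.1811, 0.0737]
tool_rot: [-3.135, 0.19, 0.005]
ft_force: [-3.3, -3.3, 0.2]
grip_width: 0.001
```

```bash
python3 -c "
from h import *
arc([63,57,51,47,43,40,37,34])"
```

```text
t 3.9333 W [ 0.3937 -0.1811  0.0737] S [ 19.7 115.4  73.7] F [-3.3 -3.3  0.2] g 0.0 xang -6.92 z [-0.003  0.001 -1.   ]
now phi 70.1 r 0.0579
63 [ 0.0054 -0.0053 -0.0013]
57 [ 0.0083 -0.0102 -0.0013]
51 [ 0.0117 -0.0149 -0.0013]
47 [ 0.0143 -0.0177 -0.0013]
43 [ 0.017  -0.0204 -0.0013]
40 [ 0.0192 -0.0223 -0.0013]
37 [ 0.0214 -0.0241 -0.0013]
34 [ 0.0238 -0.0258 -0.0013]
```

Emit:
send_rows --pt "0.0055 -0.0055 -0.001 0 0 0 0" --pt "0.0085 -0.01 -0.001 0 0 0 0" --pt "0.0115 -0.015 -0.001 0 0 0 0" --pt "0.0145 -0.0175 -0.001 0 0 0 0" --pt "0.017 -0.0205 -0.001 0 0 0 0"

```text
clock: 4.35
tool_pos: [0.4146, -0.1634, 0.0749]
tool_rot: [-3.136, 0.189, 0.001]
ft_force: [-2.2, -2.9, -1.3]
grip_width: -0.0
```

```bash
python3 -c "
from h import *
arc([40,37,35,33])
from bench import arm
import cv2
a=arm.capture('scene')[130:280,210:410];c=arm.capture('side')[160:310,230:430]
cv2.imwrite('pics/s6.png',cv2.resize(np.vstack([a,c]),None,fx=2,fy=2,interpolation=2)[:,:,::-1])
"
```

```text
t 4.35 W [ 0.4146 -0.1634  0.0749] S [39.9 96.9 74.9] F [-2.2 -2.9 -1.3] g -0.0 xang -6.91 z [-0.  0. -1.]
now phi 42.0 r 0.0536
40 [ 0.0005 -0.0022 -0.0001]
37 [ 0.0028 -0.004  -0.0001]
35 [ 0.0044 -0.0051 -0.0001]
33 [ 0.006  -0.0062 -0.0001]
```

View pics/s6.png

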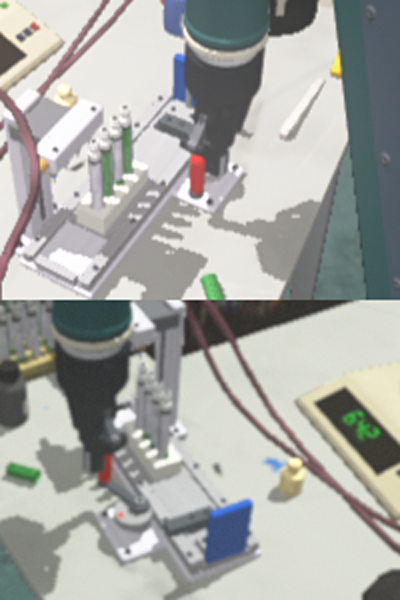

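Emit:
send_rows --pt "0.0015 -0.003 0 0 0 0 0" --pt "0.003 -0.004 0 0 0 0 0" --pt "0.0045 -0.005 0 0 0 0 0" --pt "0.006 -0.006 0 0 0 0 0" --pt "0.006 -0.006 0 0 0 0 0"

```text
clock: 4.87
tool_pos: [0.4211, -0.1582, 0.075]
tool_rot: [-3.135, 0.19, 0.0]
ft_force: [-2.5, -0.5, -0.4]
grip_width: -0.001
```

```bash
python3 -c "
from h import *
arc([31,29,27,25])"
```

```text
t 4.8667 W [ 0.4211 -0.1582  0.075 ] S [45.9 91.1 75. ] F [-2.5 -0.5 -0.4] g -0.0 xang -6.94 z [-0.     0.001 -1.   ]
now phi 33.2 r 0.0549
31 [ 0.0018 -0.0012 -0.    ]
29 [ 0.0034 -0.0022 -0.    ]
27 [ 0.0051 -0.0031 -0.    ]
25 [ 0.0069 -0.0039 -0.    ]
```

Emit:
send_rows --pt "0.0015 -0.001 0 0 0 0 0" --pt "0.003 -0.002 0 0 0 0 0" --pt "0.005 -0.003 0 0 0 0 0"

```text
clock: 5.12
tool_pos: [0.4221, -0.1553, 0.0743]
tool_rot: [-3.135, 0.187, 0.013]
ft_force: [-17.7, -6.9, 1.8]
grip_width: -0.003
```

```bash
python3 -c "
from h import *
arc([31,29,27,25])
from bench import arm
import cv2
a=arm.capture('scene')[150:270,230:390];
cv2.imwrite('pics/s7.png',cv2.resize(a,None,fx=5,fy=5,interpolation=2)[:,:,::-1])
"
```

```text
t 5.1167 W [ 0.4221 -0.1553  0.0743] S [48.9 90.5 74.3] F [-17.7  -6.9   1.8] g -0.0 xang -6.84 z [-0.008  0.001 -1.   ]
now phi 31.1 r 0.0571
31 [ 0.0011  0.0018 -0.0007]
29 [ 0.0028  0.0008 -0.0007]
27 [ 0.0045 -0.0001 -0.0008]
25 [ 0.0062 -0.0009 -0.0008]
```

View pics/s7.png

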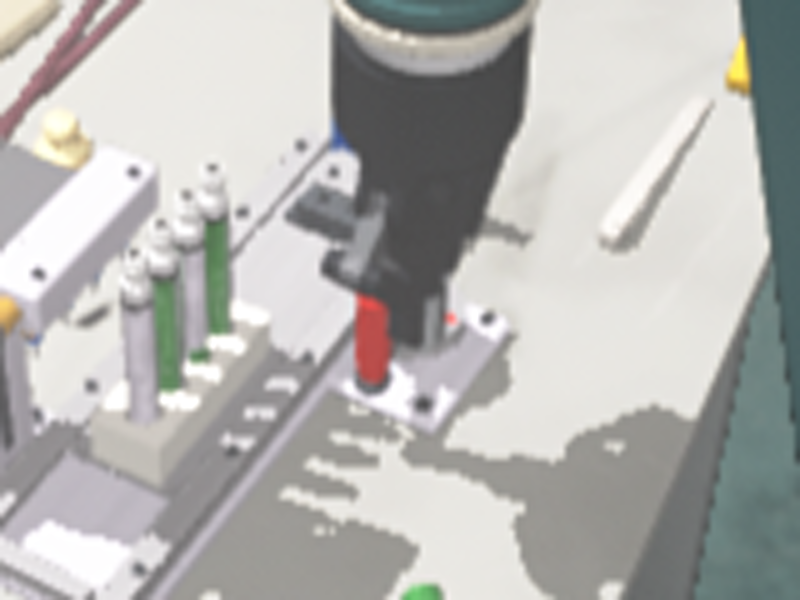

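Emit:
send_rows --pt "-0.012 0 0 0 0 0 0" --pt "-0.015 0.005 -0.02 0 0 0 0" --pt "-0.015 0.03 -0.055 0 0 0 0" --pt "0 0.065 -0.09 0 0 0 0" --pt "0.02 0.1 -0.09 0 0 0 0"

```text
clock: 5.58
tool_pos: [0.4325, -0.2512, 0.1683]
tool_rot: [3.134, -0.189, 0.009]
ft_force: [1.8, 1.2, -0.5]
grip_width: 0.0
```

```bash
python3 -c "
from h import *
st((-125,0,150))"
```

```text
t 5.5833 W [ 0.4325 -0.2512  0.1683] S [-44.9  68.  168.3] F [ 1.8  1.2 -0.5] g 0.0 xang -6.88 z [ 0.005 -0.002 -1.   ]
tool shift [0.0673 0.0805 0.0188]
```

Emit:
send_rows --pt "0.022 0.03 0 0 0 0 0" --pt "0.045 0.06 0 0 0 0 0" --pt "0.067 0.08 0.01 0 0 0 0" --pt "0.067 0.08 0.018 0 0 0 0" --pt "0.067 0.08 0.018 0 0 0 0"

```text
clock: 6.0
tool_pos: [0.4889, -0.339, 0.1443]
tool_rot: [-3.134, 0.192, -0.0]
ft_force: [-0.8, 1.3, 0.0]
grip_width: -0.002
```

```bash
python3 -c "
from h import *
st((-125,0,70))
from bench import arm
import cv2
a=arm.capture('scene')[150:270,230:390];
cv2.imwrite('pics/s8.png',cv2.resize(a,None,fx=5,fy=5,interpolation=2)[:,:,::-1])
"
```

```text
t 6.0 W [ 0.4889 -0.339   0.1443] S [-124.9    1.   144.3] F [-0.8  1.3  0. ] g -0.0 xang -7.01 z [ 0.     0.001 -1.   ]
tool shift [0.001  0.0002 0.0743]
```

View pics/s8.png

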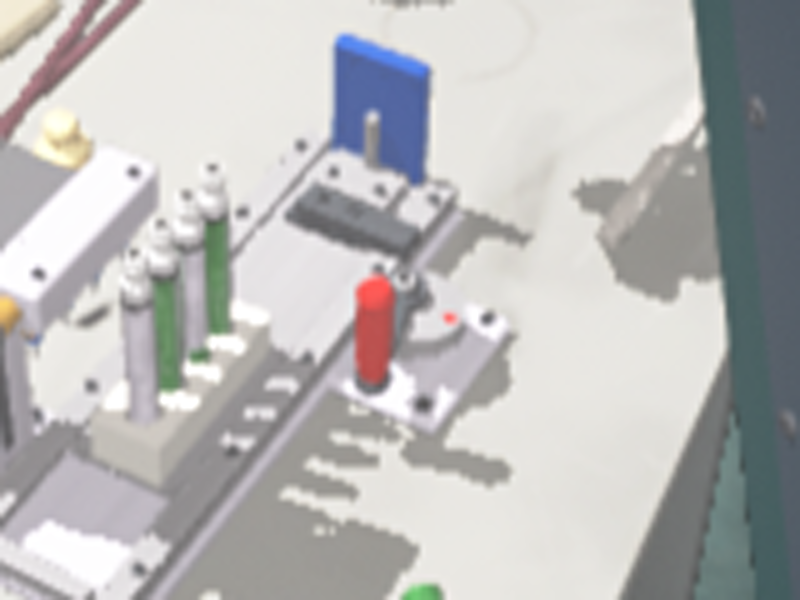

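```bash
python3 -c "
from h import *
from bench import arm
w=W2S(back(arm.camera_model('scene'),(305,207),.099));print(w,198-np.degrees(np.arctan2(w[1]-.061,w[0])))
"
```

```text
[0.05293486 0.07439614 0.099     ] 183.7984062954184
```

Emit:
send_rows --pt "0.001 0 0.035 0 0 0 0" --pt "0.001 0 0.07 0 0 0 0" --pt "0.001 0 0.072 0 0 0 0" --pt "0.001 0 0.072 0 0 0 0"

```text
clock: 6.38
tool_pos: [0.4873, -0.3359, 0.0727]
tool_rot: [-3.132, 0.189, 0.007]
ft_force: [0.6, 0.1, 0.9]
grip_width: -0.001
```

Emit:
send_rows --pt "0.002 -0.006 0 0 0 0 0" --pt "0.002 -0.011 0 0 0 0 0" --pt "0.002 -0.016 0 0 0 0 0" --pt "0.002 -0.021 0 0 0 0 0" --pt "0.002 -0.026 0 0 0 0 0"

```text
clock: 6.8
tool_pos: [0.4955, -0.3135, 0.0754]
tool_rot: [3.133, -0.189, 0.004]
ft_force: [-0.4, -2.9, 2.0]
grip_width: -0.0
```

```bash
python3 -c "
from h import *
st((-38,1,70))"
```

```text
t 6.8 W [ 0.4955 -0.3135  0.0754] S [-98.8  -2.3  75.4] F [-0.4 -2.9  2. ] g -0.0 xang -6.91 z [ 0.002 -0.003 -1.   ]
tool shift [-0.0029 -0.0608  0.0053]
```

Emit:
send_rows --pt "0 -0.006 0.001 0 0 0 0" --pt "0 -0.012 0.002 0 0 0 0" --pt "0 -0.018 0.002 0 0 0 0" --pt "0 -0.024 0.002 0 0 0 0" --pt "0 -0.03 0.002 0 0 0 0"

```text
clock: 7.22
tool_pos: [0.4983, -0.2826, 0.0718]
tool_rot: [3.136, -0.19, 0.0]
ft_force: [0.7, -2.3, 1.9]
grip_width: 0.001
```

Emit:
send_rows --pt "-0.001 -0.006 0 0 0 0 0" --pt "-0.001 -0.012 0 0 0 0 0" --pt "-0.001 -0.017 0 0 0 0 0" --pt "-0.001 -0.022 0 0 0 0 0" --pt "-0.001 -0.026 0 0 0 0 0"

```text
clock: 7.63
tool_pos: [0.5002, -0.2566, 0.0718]
tool_rot: [-3.136, 0.19, 0.0]
ft_force: [1.1, -2.8, 0.0]
grip_width: -0.001
```

```bash
python3 -c "
from h import *
st((-38,1,70))"
```

```text
t 7.6333 W [ 0.5002 -0.2566  0.0718] S [-41.7   0.2  71.8] F [ 1.1 -2.8  0. ] g -0.0 xang -6.93 z [-0.  0. -1.]
tool shift [-0.0008 -0.0037  0.0018]
```

Emit:
send_rows --pt "0 -0.003 0 0 0 0 0" --pt "0 -0.005 0 0 0 0 0" --pt "0 -0.007 0 0 0 0 0" --pt "0 -0.009 0 0 0 0 0"

```text
clock: 7.97
tool_pos: [0.5008, -0.2521, 0.0719]
tool_rot: [3.129, -0.185, -0.001]
ft_force: [-6.1, -23.7, -5.0]
grip_width: 0.002
```

```bash
python3 -c "
from h import *
st((-38,1,70))"
```

```text
t 7.9667 W [ 0.5008 -0.2521  0.0719] S [-37.1   0.1  71.9] F [ -6.1 -23.7  -5. ] g 0.0 xang -6.78 z [-0.001 -0.007 -1.   ]
tool shift [-0.0009  0.0008  0.002 ]
```

Emit:
send_rows --pt "0 0.002 0 0 0 0 0" --pt "0 0.002 0 0 0 0 0" --pt "0 0.008 0 0 0 0 0" --pt "0 0.018 -0.01 0 0 0 0" --pt "0 0.018 -0.05 0 0 0 0"

```text
clock: 8.38
tool_pos: [0.4944, -0.264, 0.1168]
tool_rot: [-3.129, 0.191, 0.018]
ft_force: [0.2, -0.0, -0.5]
grip_width: 0.004
```

```bash
python3 -c "
from h import *
st((60,50,170))
from bench import arm
import cv2
a=arm.capture('scene')[150:270,230:390];
cv2.imwrite('pics/s9.png',cv2.resize(a,None,fx=5,fy=5,interpolation=2)[:,:,::-1])
"
```

```text
t 8.3833 W [ 0.4944 -0.264   0.1168] S [-49.8   5.  116.8] F [ 0.2 -0.  -0.5] g 0.0 xang -6.99 z [-0.011  0.008 -1.   ]
tool shift [-0.0451 -0.1104 -0.052 ]
```

View pics/s9.png

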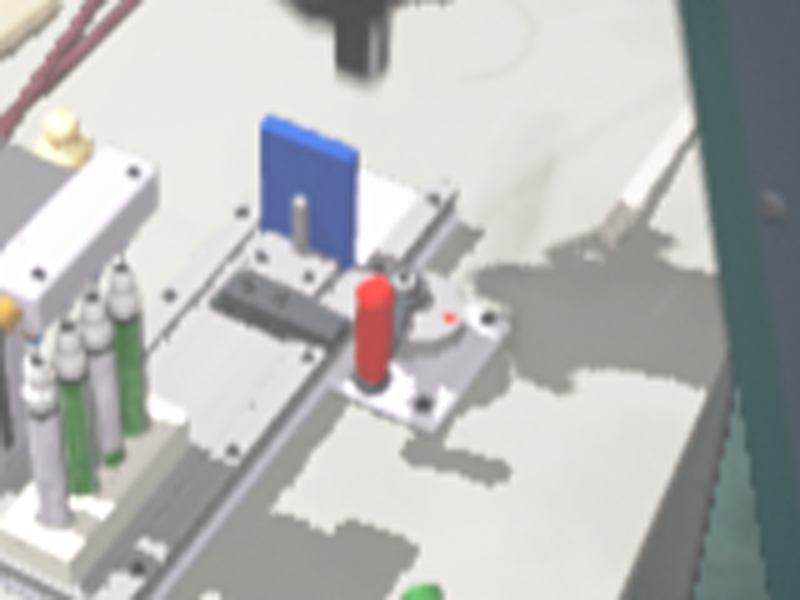

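The slide is home, with the dog past the cam, and the markers are upright. Next I go to the slide side of the lever post.

Emit:
send_rows --pt "0 0 -0.03 0 0 0 0" --pt "-0.01 -0.025 -0.053 0 0 0 0" --pt "-0.025 -0.055 -0.053 0 0 0 0" --pt "-0.04 -0.08 -0.053 0 0 0 0" --pt "-0.043 -0.102 -0.053 0 0 0 0"

```text
clock: 8.85
tool_pos: [0.4652, -0.1568, 0.1747]
tool_rot: [-3.133, 0.191, 0.006]
ft_force: [-0.1, 0.9, -0.6]
grip_width: -0.003
```

Emit:
send_rows --pt "0 0 0 0 0 0 0" --pt "0 0 0 0 0 0 0"

```text
clock: 9.02
tool_pos: [0.4678, -0.1582, 0.1747]
tool_rot: [-3.135, 0.187, 0.002]
ft_force: [1.6, -1.6, 0.5]
grip_width: 0.003
```

```bash
python3 -c "
from h import *
st((52,46,75))
from bench import arm
import cv2
a=arm.capture('scene')[130:280,210:410];c=arm.capture('side')[160:310,230:430]
cv2.imwrite('pics/s10.png',cv2.resize(np.vstack([a,c]),None,fx=2,fy=2,interpolation=2)[:,:,::-1])
"
```

```text
t 9.0167 W [ 0.4678 -0.1582  0.1747] S [ 51.8  44.8 174.7] F [ 1.6 -1.6  0.5] g 0.0 xang -6.83 z [-0.001  0.001 -1.   ]
tool shift [-0.0011 -0.0001  0.0998]
```

View pics/s10.png

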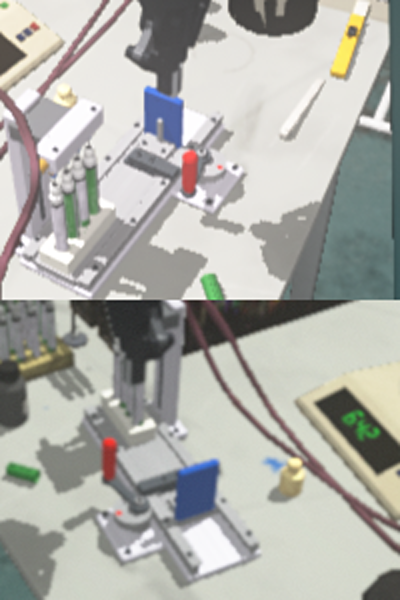

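Emit:
send_rows --pt "0 0 0.035 0 0 0 0" --pt "0 0 0.065 0 0 0 0" --pt "0 0 0.085 0 0 0 0" --pt "0 0 0.099 0 0 0 0" --pt "0 0 0.099 0 0 0 0"

```text
clock: 9.53
tool_pos: [0.4669, -0.1597, 0.0729]
tool_rot: [-3.133, 0.192, 0.008]
ft_force: [0.1, -0.2, 0.3]
grip_width: -0.002
```

```bash
python3 -c "
from h import *
arc([-8,0,8,16,24,32])
from bench import arm
import cv2
a=arm.capture('scene')[130:280,210:410];c=arm.capture('side')[160:310,230:430]
cv2.imwrite('pics/s11.png',cv2.resize(np.vstack([a,c]),None,fx=2,fy=2,interpolation=2)[:,:,::-1])
"
```

```text
t 9.5333 W [ 0.4669 -0.1597  0.0729] S [50.1 45.5 72.9] F [ 0.1 -0.2  0.3] g -0.0 xang -7.01 z [-0.005  0.003 -1.   ]
now phi -17.2 r 0.0525
-8 [-0.0078 -0.0044 -0.002 ]
0 [-0.0155 -0.0049 -0.002 ]
8 [-0.0231 -0.0044 -0.0019]
16 [-0.0306 -0.0029 -0.0019]
24 [-0.0379 -0.0003 -0.0019]
32 [-0.0447  0.0033 -0.0018]
```

View pics/s11.png

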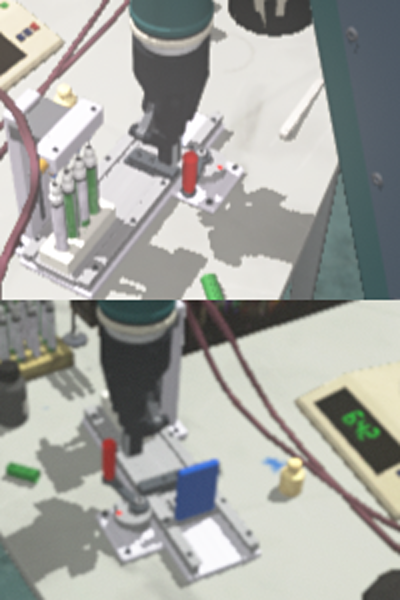

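Emit:
send_rows --pt "-0.0075 -0.0045 -0.002 0 0 0 0" --pt "-0.0155 -0.005 -0.002 0 0 0 0" --pt "-0.023 -0.0045 -0.002 0 0 0 0" --pt "-0.0305 -0.003 -0.002 0 0 0 0" --pt "-0.038 -0.0005 -0.002 0 0 0 0"

```text
clock: 10.05
tool_pos: [0.4349, -0.157, 0.0801]
tool_rot: [3.131, -0.189, 0.015]
ft_force: [7.4, -3.0, 1.4]
grip_width: 0.002
```

```bash
python3 -c "
from h import *
arc([32,40,48,56,64,72])"
```

```text
t 10.05 W [ 0.4349 -0.157   0.0801] S [48.8 77.6 80.1] F [ 7.4 -3.   1.4] g 0.0 xang -6.9 z [ 0.009 -0.005 -1.   ]
now phi 18.7 r 0.0516
32 [-0.0126  0.0021  0.005 ]
40 [-0.0189  0.0066  0.0049]
48 [-0.0244  0.0119  0.0049]
56 [-0.0292  0.0179  0.0049]
64 [-0.0331  0.0245  0.0049]
72 [-0.036   0.0316  0.0049]
```

Emit:
send_rows --pt "-0.011 0.001 0.003 0 0 0 0" --pt "-0.019 0.0055 0.004 0 0 0 0" --pt "-0.0245 0.011 0.004 0 0 0 0" --pt "-0.029 0.017 0.004 0 0 0 0" --pt "-0.033 0.0235 0.004 0 0 0 0"

```text
clock: 10.47
tool_pos: [0.3948, -0.1737, 0.0744]
tool_rot: [-3.135, 0.19, -0.001]
ft_force: [3.8, 3.8, -0.3]
grip_width: -0.001
```

```bash
python3 -c "
from h import *
arc([72,80,88,96,104,112])
from bench import arm
import cv2
a=arm.capture('scene')[130:280,210:410];c=arm.capture('side')[160:310,230:430]
cv2.imwrite('pics/s12.png',cv2.resize(np.vstack([a,c]),None,fx=2,fy=2,interpolation=2)[:,:,::-1])
"
```

```text
t 10.4667 W [ 0.3948 -0.1737  0.0744] S [ 27.1 115.3  74.4] F [ 3.8  3.8 -0.3] g -0.0 xang -6.94 z [ 0.  0. -1.]
now phi 63.4 r 0.0607
72 [ 0.0019  0.0102 -0.0006]
80 [-0.      0.0176 -0.0006]
88 [-0.0009  0.0252 -0.0006]
96 [-0.0006  0.0329 -0.0006]
104 [ 0.0007  0.0404 -0.0006]
112 [ 0.003   0.0478 -0.0006]
```

View pics/s12.png

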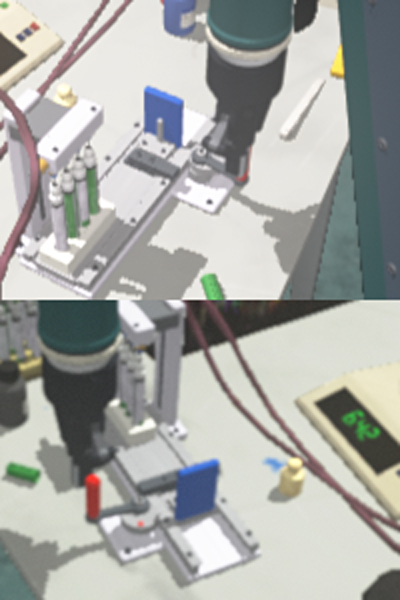

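Still engaged and following well.

Emit:
send_rows --pt "0.001 0.0075 0 0 0 0 0" --pt "0 0.0175 0 0 0 0 0" --pt "-0.001 0.025 0 0 0 0 0" --pt "-0.0005 0.033 0 0 0 0 0" --pt "0.0005 0.0405 0 0 0 0 0"

```text
clock: 10.98
tool_pos: [0.3904, -0.2139, 0.0735]
tool_rot: [-3.134, 0.19, 0.002]
ft_force: [-0.5, 4.3, 0.3]
grip_width: 0.001
```

```bash
python3 -c "
from h import *
arc([112,120,128,136,144,152])"
```

```text
t 10.9833 W [ 0.3904 -0.2139  0.0735] S [-13.3 114.5  73.5] F [-0.5  4.3  0.3] g 0.0 xang -6.96 z [-0.001  0.002 -1.   ]
now phi 103.9 r 0.0551
112 [ 0.0025  0.0073 -0.0015]
120 [ 0.0058  0.0143 -0.0016]
128 [ 0.0101  0.0206 -0.0016]
136 [ 0.0152  0.0264 -0.0016]
144 [ 0.021   0.0313 -0.0016]
152 [ 0.0275  0.0354 -0.0016]
```

Emit:
send_rows --pt "0.0025 0.0075 -0.001 0 0 0 0" --pt "0.006 0.0145 -0.001 0 0 0 0" --pt "0.01 0.0205 -0.001 0 0 0 0" --pt "0.015 0.0265 -0.001 0 0 0 0" --pt "0.021 0.0315 -0.001 0 0 0 0"

```text
clock: 11.4
tool_pos: [0.4072, -0.2477, 0.0743]
tool_rot: [-3.134, 0.19, 0.004]
ft_force: [-1.8, 3.7, -1.8]
grip_width: -0.005
```

```bash
python3 -c "
from h import *
arc([152,158,164,168,172,176,180,184])
from bench import arm
import cv2
a=arm.capture('scene')[130:280,210:410];c=arm.capture('side')[160:310,230:430]
cv2.imwrite('pics/s13.png',cv2.resize(np.vstack([a,c]),None,fx=2,fy=2,interpolation=2)[:,:,::-1])
"
```

```text
t 11.4 W [ 0.4072 -0.2477  0.0743] S [-44.7  93.6  74.3] F [-1.8  3.7 -1.8] g -0.0 xang -6.95 z [-0.002  0.002 -1.   ]
now phi 143.9 r 0.0553
152 [ 0.0067  0.0039 -0.0007]
158 [ 0.0119  0.0064 -0.0007]
164 [ 0.0174  0.0083 -0.0007]
168 [ 0.0211  0.0092 -0.0007]
172 [ 0.0249  0.0099 -0.0007]
176 [ 0.0287  0.0103 -0.0007]
180 [ 0.0325  0.0105 -0.0008]
184 [ 0.0363  0.0104 -0.0008]
```

View pics/s13.png

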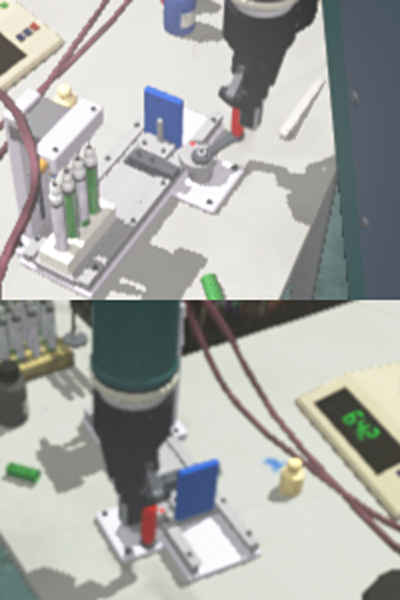

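Emit:
send_rows --pt "0.0065 0.004 0 0 0 0 0" --pt "0.012 0.0065 0 0 0 0 0" --pt "0.0175 0.0085 0 0 0 0 0" --pt "0.021 0.009 0 0 0 0 0" --pt "0.025 0.01 0 0 0 0 0"

```text
clock: 11.92
tool_pos: [0.4315, -0.2605, 0.0746]
tool_rot: [-3.135, 0.19, 0.002]
ft_force: [-2.8, 3.7, -0.7]
grip_width: 0.0
```

Emit:
send_rows --pt "0.002 0 0 0 0 0 0" --pt "0.004 0 0 0 0 0 0" --pt "0.006 0 0 0 0 0 0"

```text
clock: 12.17
tool_pos: [0.4373, -0.2612, 0.0746]
tool_rot: [-3.135, 0.19, 0.002]
ft_force: [-4.9, 3.7, -1.6]
grip_width: -0.0
```

```bash
python3 -c "
from h import *
arc([176,180,184])"
```

```text
t 12.1667 W [ 0.4373 -0.2612  0.0746] S [-54.3  62.   74.6] F [-4.9  3.7 -1.6] g -0.0 xang -6.92 z [-0.001  0.001 -1.   ]
now phi 179.0 r 0.0543
176 [-0.0029  0.0006 -0.0004]
180 [ 0.001   0.0007 -0.0004]
184 [ 0.0048  0.0006 -0.0004]
```

Emit:
send_rows --pt "0.002 0 0 0 0 0 0" --pt "0.004 0 0 0 0 0 0" --pt "0.006 0 0 0 0 0 0" --pt "0.006 0 0 0 0 0 0"

```text
clock: 12.5
tool_pos: [0.4409, -0.2612, 0.0746]
tool_rot: [-3.134, 0.188, 0.009]
ft_force: [-11.2, 2.3, 5.7]
grip_width: -0.0
```

```bash
python3 -c "
from h import *
arc([180,184])"
```

```text
t 12.5 W [ 0.4409 -0.2612  0.0746] S [-53.8  58.4  74.6] F [-11.2   2.3   5.7] g -0.0 xang -6.86 z [-0.005  0.002 -1.   ]
now phi -177.3 r 0.0539
180 [-0.0026  0.0012 -0.0004]
184 [ 0.0012  0.0011 -0.0004]
```

Emit:
send_rows --pt "-0.005 0 0 0 0 0 0" --pt "-0.015 0 0 0 0 0 0" --pt "-0.015 0 -0.03 0 0 0 0" --pt "-0.015 0.02 -0.07 0 0 0 0" --pt "-0.015 0.06 -0.1 0 0 0 0"

```text
clock: 12.92
tool_pos: [0.4231, -0.3105, 0.1705]
tool_rot: [3.136, -0.186, 0.004]
ft_force: [1.3, -1.5, -0.0]
grip_width: -0.003
```

Emit:
send_rows --pt "0 0.03 -0.02 0 0 0 0" --pt "0 0.05 -0.04 0 0 0 0" --pt "0 0.05 -0.04 0 0 0 0" --pt "0 0.05 -0.04 0 0 0 0"

```text
clock: 13.25
tool_pos: [0.4175, -0.3638, 0.2097]
tool_rot: [3.132, -0.193, 0.007]
ft_force: [-0.1, 0.6, 0.5]
grip_width: -0.002
```

```bash
python3 -c "
from h import *
st()
from bench import arm
import cv2
a=arm.capture('scene')[160:280,210:370];
cv2.imwrite('pics/s14.png',cv2.resize(a,None,fx=5,fy=5,interpolation=2)[:,:,::-1])
cv2.imwrite('pics/d14.png',arm.capture('side')[:,:,::-1])
"
```

```text
t 13.25 W [ 0.4175 -0.3638  0.2097] S [-158.5   68.6  209.7] F [-0.1  0.6  0.5] g -0.0 xang -7.06 z [ 0.004 -0.004 -1.   ]
```

View pics/s14.png

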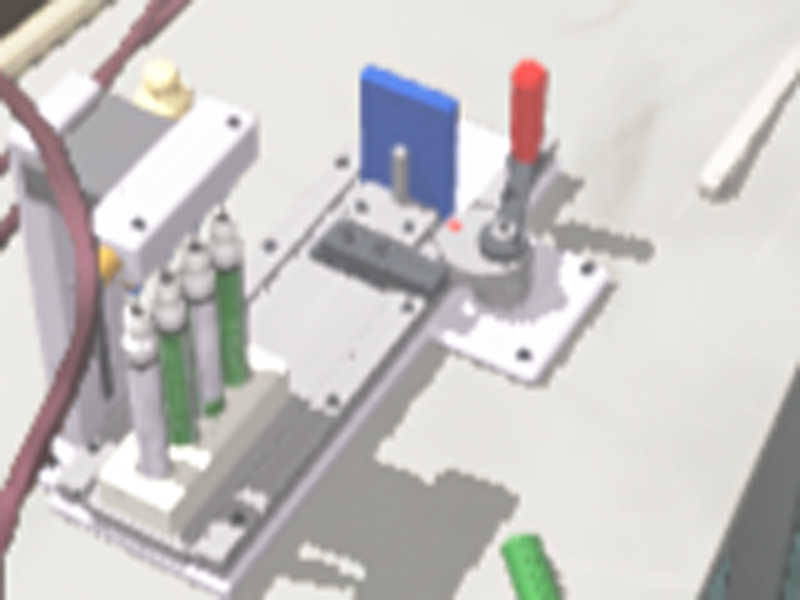

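View pics/d14.png

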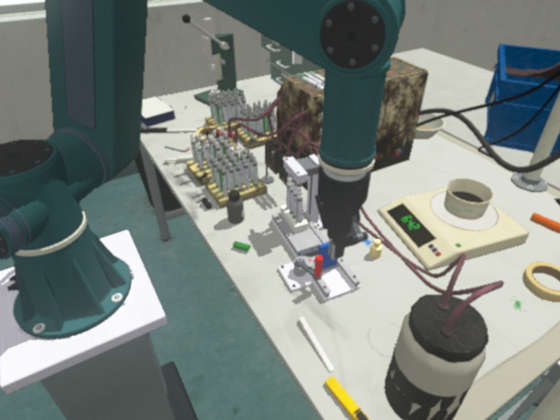

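```bash
python3 -c "
from h import *
from bench import arm
cm=arm.camera_model('scene')
c=lambda u,v:(210+u/5,160+v/5)
w=W2S(back(cm,c(529,75),.099));print(w,np.radians(198-np.degrees(np.arctan2(w[1]-.061,w[0]))%360))
for p in [(363,76),(456,106)]: print('paddle front top',W2S(back(cm,c(*p),.095)))
for p in [(138,312),(222,218)]: print('marker tips',W2S(back(cm,c(*p),.140)))
"
```

```text
[-0.04708474  0.04491559  0.099     ] -0.015017817225913197
paddle front top [-0.01127301 -0.02112156  0.095     ]
paddle front top [-0.01591332  0.02507597  0.095     ]
marker tips [0.19182065 0.00311665 0.14      ]
marker tips [0.13272084 0.00210237 0.14      ]
```

```bash
python3 -c "
from bench import arm
print(arm.finish_job())
print(arm.observe()['clock'])"
```

```text
the job is handed in; nothing more can be done
None
the job is handed in; nothing more can be done
```

I completed all three steps and handed the job in at about 13.3 s. No verdict was reported.

**What I did:** With the shut fingers I swung the lever clockwise to its stop, where the force rose to about 18 N and the picture gave a cam value of about 3.2 rad. I then pushed the paddle home until the front stop held at about 24 N. Last, I swung the lever all the way back to its locked stop, where the force was about 11 N, and drew the fingers clear.

**Last checks, from the scene camera:**

| Check | Measured | Expected |
|---|---|---|
| Cam | about 0 rad, red dot facing the slide | below 0.3 rad |
| Paddle front face (shuttle x) | -11 and -16 mm at its two corners | -14 mm at home |
| Markers 1 and 4 (shuttle x) | 133 and 192 mm | about 130 and 190 mm |

- **Markers:** all four look upright in their nest.
- **Loose things:** the pictures show none of them displaced, but I did not measure their positions again at the end.
- **Uncertainty:** the paddle corners disagree by about 5 mm and the marker readings are about 2 mm off. I put both down to reading the pixels, because the force at the stop and the cam closing behind the dog both say the slide is home.

**One slip:** my first move put a turn on the wrong axis, tilting the tool about 6.6° in free air. I corrected it at once and it touched nothing.

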